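# Change over the packet caddies

## Robot

A 6-joint arm with a two-finger parallel gripper is mounted at the origin on the work surface. World frame = base frame: x ahead of the robot, y to its left, z up, the work surface at z = 0. Lengths are in m, angles in degrees, forces in N, time in s.
With the tool pointing down it reaches from about 0.4 to 0.825 m from the base axis. Payload 7 kg.
Tool frame: the origin (TCP) lies on the centre line of the jaws, within the pads' length; the fingertips stand 11 mm ahead of it and the grasp point (between the pads) lies 8 mm behind it; z points along the fingers, y is the direction in which the jaws open and shut (so a half turn about z gives the same grasp; the last joint's range is limited). The gripper opens to 88 mm and grips with 3 to 60 N. Pads are 19 mm wide; open, the fingers measure 130 mm over their backs; the gripper's body (78 mm by 193 mm) begins 47 mm behind the grasp point.
Start: joints at [-57.347, 20.546, 0.682, 0, -70.136, -16.507], TCP at [0.188, -0.648, 0.238] pointing down, gripper open.
Joint ranges: [-176.03, 176.03], [-82.01, 121.73], [-58.28, 71.71], [-173.87, 95.51], [-174.79, -0.11], [-173.66, 173.66]. Speed limits (degrees/s): [136.94, 136.94, 172.46, 180, 180, 180].

## Interface

Orientations are given as [roll, pitch, yaw] about the fixed x, y, z axes, in that order (R = Rz(yaw) Ry(pitch) Rx(roll)).
In Python, from plant import ctrl, cams, order gives the robot as it stands.
- The arm moves only by the tool jog_arm, never from a script. Its argument "motion" is a list of rows, each an object with "offset": the shift along the tool's x, y, z in mm, a list of three; "roll": the turn about the tool's z in rad; "hand": the finger opening in mm, from 0 to 87.6. A call has 1 to 20 rows; each row is the pose to reach, as a shift and turn from the pose commanded when the call began, along the tool's axes at that moment; what a row does not reach only later rows make up. A row lasts 1/12 s, in which the tool goes at most 41.7 mm and 7.16 degrees, less where a joint would pass 70% of its speed; a pose out of reach is approached as far as the arm can. A call with a gripper value outside its range is refused whole. The fingers move at their own pace and stop on an object; the grip force is fixed at half the most. Time passes only in rows, so rows that repeat a pose let the fingers close. It gives the time, the measured TCP pose, the force and the opening at its end, in the units of the state.
- ctrl.get_obs(): the state, without advancing time (a new reading comes with each control period).
- cams.snapshot(name): name is "scene" or "top"; returns a dict with "img" (420x560x3 uint8, red, green, blue), "K" (3x3 intrinsics, pixels), "D" ([k1, k2, p1, p2, k3] as OpenCV has them; the pictures are not rectified), "cam_to_world" (4x4, takes a point from camera to world coordinates). Camera axes: x right, y down, z forward; pixel columns grow to the right and rows downward; lengths in m; the calibration is good to about 2 mm. A picture is of the moment at which its call begins. There is no depth.
- order.close_job(): hands the job in, once; it reports no verdict.
The state is a dict: "clock": time; "joint_pos": joint angles; "qvel": joint speeds; "tau": joint torques, N m; "tool_pos": TCP position; "orientation": TCP orientation; "force": force on the tool from outside, world axes, zero at the start; "moment": the same for the moment, N m; "opening": finger opening in m.
Only numpy, scipy, OpenCV 4.12 (cv2) and the standard library are available. Lean on these libraries where they do the work, as an engineer would, in place of code of your own. Each camera call takes 0.05 s, during which the arm holds its last target. There are 200 camera calls.

## Task

The narrow packet caddy, which stands open, is finished with: push its lid over so that it falls shut, and then flip the lid of the wide caddy up and right back past its balance point so that it stays fully open by itself. Only push with the fingertips or the outside of the fingers, gently: do not grip or lift anything. Leave both caddies standing where they are and do not disturb the other things on the worktop.

Things in the scene. Friction and masses are not known exactly. Their poses are not given: they have to be found in the camera images.
- wide_caddy: the wide packet caddy: open-topped steel box, loose, 120 mm deep (its x) by 180 mm wide (its y) by 85 mm tall, about 1.3 kg, with a row of paper packets inside and a hinged white lid. Origin: centre of its underside; its x axis points level from the front (tab side, towards the robot) to the back (hinge side). A level push of about 4 N or more may make it slide; it should stay put
- wide_lid (a joint): angle of the wide caddy's lid, rad: 0 = shut (lying level on the box), 2.0 = fully open, leaning back against its own stop. The hinge line runs along the caddy's y axis, 60 mm behind the caddy's origin and 85 mm above the table. The lid is a flat plate 120 x 180 mm, 4 mm thick, 100 g, freely hinged: below about 1.5 rad it falls shut by itself, beyond about 1.55 rad it falls open and stays open
- wide_tab (a point): middle of the free edge of the wide lid's finger tab: a plate 30 mm wide, 4 mm thick, running 28 mm out from the middle of the lid's front edge, turned up 45 degrees. Lid shut: the point is 80 mm in front of the caddy's origin, 107 mm above the table, with room beneath for a fingertip coming from the front, tilted. Raise a shut lid from beneath the tab; a level push tends to jam. Moves with the lid
- narrow_caddy: the narrow packet caddy: open-topped steel box, loose, 90 mm deep (its x) by 100 mm wide (its y) by 85 mm tall, about 1.0 kg, with a row of paper packets inside and a hinged white lid. Origin: centre of its underside; its x axis points level from the front (tab side, towards the robot) to the back (hinge side). A level push of about 4 N or more may make it slide; it should stay put
- narrow_lid (a joint): angle of the narrow caddy's lid, rad: 0 = shut (lying level on the box), 2.0 = fully open, leaning back against its own stop. The hinge line runs along the caddy's y axis, 45 mm behind the caddy's origin and 85 mm above the table. The lid is a flat plate 90 x 100 mm, 4 mm thick, 60 g, freely hinged: below about 1.5 rad it falls shut by itself, beyond about 1.55 rad it falls open and stays open
- narrow_tab (a point): middle of the free edge of the narrow lid's finger tab: a plate 30 mm wide, 4 mm thick, running 28 mm out from the middle of the lid's front edge, turned up 45 degrees. Lid shut: the point is 65 mm in front of the caddy's origin, 107 mm above the table, with room beneath for a fingertip coming from the front, tilted. Raise a shut lid from beneath the tab; a level push tends to jam. Moves with the lid
- shaker: bystander, leave alone: glass shaker jar with a metal cap, 42 mm wide, 100 mm tall, standing between the two caddies. Origin: centre of its underside
- prep_bowl: bystander, leave alone: small steel bowl, 80 mm wide, 35 mm tall, in front in the middle, nearer the robot. Origin: centre of its underside
- spoon: bystander, leave alone: wooden spoon, 220 mm long, lying flat in front on the left. Origin: on its underside near the middle
- can: bystander, leave alone: tin can, 68 mm wide, 80 mm tall, on the left. Origin: centre of its underside
- mug: bystander, leave alone: white mug, 76 mm wide, 85 mm tall, on the right. Origin: centre of its underside
- mixing_bowl: bystander, leave alone: steel mixing bowl, 160 mm wide, 70 mm tall, at the back in the middle. Origin: centre of its underside
- oil: bystander, leave alone: amber oil bottle, 60 mm wide, 190 mm tall, back left. Origin: centre of its underside

How it is judged (in metres and radians):
On the way, in this order (a step that is already met when the one before it is completed fails the run):
1. the narrow caddy's lid is shut, the wide one's lid still down (value of joint narrow_lid below 0.08 rad and value of joint wide_lid below 0.3 rad), for 0.2 s.
2. the wide caddy's lid is fully open (value of joint wide_lid above 1.85 rad and value of joint narrow_lid below 0.08 rad), for 0.2 s.
At the end, for the whole second after the job is handed in: The narrow caddy's lid is shut (below 0.08 rad), the wide caddy's lid rests fully open by itself (above 1.85 rad), and both caddies stand upright, at rest, within 40 mm of where they began (all of step 2 and distance of each of wide_caddy, narrow_caddy from where it was at the start of the episode below 0.04 m and linear speed of each of wide_caddy, narrow_caddy below 0.02 m/s and angle between each of wide_caddy, narrow_caddy's own z axis and vertical below 0.05 rad); the robot touches nothing.
It fails at once if a caddy was shoved, carried off, lifted or tipped (more than 40 mm, 15 mm up, or 0.2 rad) (distance of any of wide_caddy, narrow_caddy from where it was at the start of the episode above 0.04 m or height (world z) of any of wide_caddy, narrow_caddy above 0.015 m or angle between any of wide_caddy, narrow_caddy's own z axis and vertical above 0.2 rad).
It fails at once if a caddy or its lid was gripped or pressed hard by the fingers (more than 20 N) (contact force between the fingers and wide_caddy above 20 N or contact force between the fingers and narrow_caddy above 20 N).
It fails at once if another thing on the worktop was moved by more than 30 mm (distance of any of shaker, prep_bowl, spoon, can, mug, mixing_bowl, oil from where it was at the start of the episode above 0.03 m).
It also fails if it takes over 64 s, if anything falls off the work surface, if the arm or the gripper's body presses on something with over 40 N, if the wrist force passes 120 N, or if a joint passes its speed limit or range.

## Working session

There is one attempt and no reset: what is moved stays moved. The work goes in short steps, Python scripts to look and compute and a tool call to move; the robot and the scene stay as the last step left them, time stands still between calls to the robot, and variables do not carry over. Pictures are saved under pics/ and viewed, about 8 in all and at most 12, crops included, and the job is handed in when it is done.

Besides the shell and the picture viewer there is one more tool, called after "Call:" as name([rows], argument=value, ...), one row to a line, values as JSON. jog_arm: Moves the arm, as the interface text tells. Its arguments: {"type":"object","properties":{"motion":{"type":"array"}},"required":["motion"]}

```bash
mkdir -p pics; ls; python3 - <<'E'
from plant import ctrl,cams
import cv2,numpy as np
o=ctrl.get_obs(); print(o)
for n in("scene","top"):
    s=cams.snapshot(n); cv2.imwrite(f"pics/{n}0.png",s["img"][:,:,::-1]); print(n,s["K"],s["D"],s["cam_to_world"])
    np.savez(f"{n}0.npz",**s)
E
```

```text
pics
{'clock': 0.0, 'joint_pos': array([-5.73481870e+01,  2.05930485e+01,  6.32088600e-01, -2.02461789e-02,
       -7.01350255e+01, -1.65077875e+01]), 'qvel': array([ 0.05598392, -0.00564751,  0.0408363 , -0.04187354, -0.00977828,
       -0.04974448]), 'tau': array([ 4.58949144e-04, -5.82722461e+01,  2.93038148e+01,  6.99711040e+00,
        6.67886066e-03, -1.31242296e-04]), 'tool_pos': array([ 0.18753541, -0.64792444,  0.23659126]), 'orientation': array([ 1.79902563e+02, -9.02865586e-03, -1.63862863e+02]), 'force': array([-0.15103209,  0.98559999,  0.1607713 ]), 'moment': array([-0.01705931, -0.02780247, -0.01708039]), 'opening': 0.08745850761545759}
scene [[532.93202428   0.         274.97704627]
 [  0.         532.93202428 198.79829867]
 [  0.           0.           1.        ]] [-0.11211019  0.          0.          0.          0.        ] [[ 0.13659492  0.78362133 -0.60603584  1.57472324]
 [ 0.99059211 -0.10291381  0.09019993 -0.14796166]
 [ 0.00831314 -0.61265517 -0.7903066   1.39601731]
 [ 0.          0.          0.          1.        ]]
top [[488.91615284   0.         274.87185142]
 [  0.         488.91615284 210.18371573]
 [  0.           0.           1.        ]] [-0.12733942  0.          0.          0.          0.        ] [[ 9.25197781e-04 -9.95447688e-01  9.53050090e-02  4.41335319e-01]
 [-9.99992032e-01 -5.50871188e-04  3.95390506e-03  1.39133141e-03]
 [-3.88340487e-03 -9.53079077e-02 -9.95440265e-01  1.31392545e+00]
 [ 0.00000000e+00  0.00000000e+00  0.00000000e+00  1.00000000e+00]]
```

View pics/scene0.png

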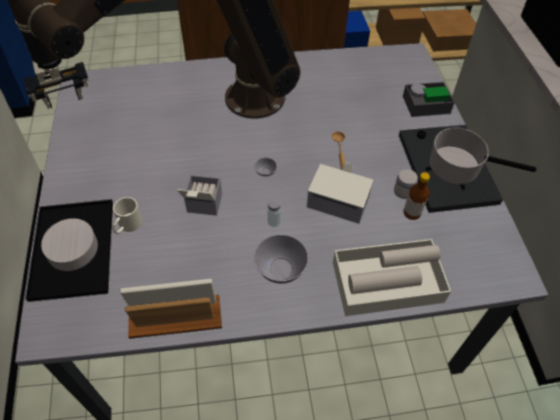

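View pics/top0.png

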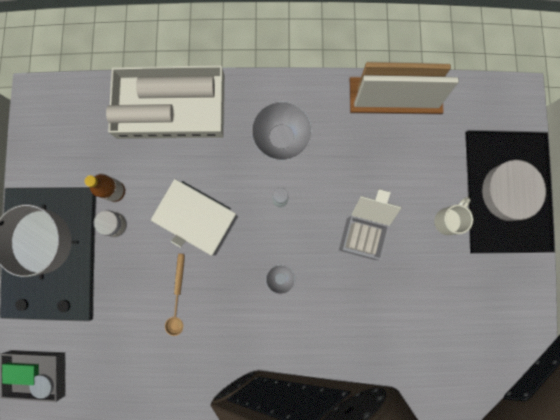

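The scene view shows the wide caddy (shut, about (340,190)) and the open narrow caddy (203,195), with the shaker between them at (274,213). In the top view, the wide lid is centred at (194,217) with its tab at (178,241). The narrow box is at (365,238), its lid at (376,210) and its tab at (384,196). I'll measure both next.

```bash
cat > h.py <<'E'
import numpy as np,cv2
def cast(s,px,z):
    n=cv2.undistortPoints(np.array(px,float).reshape(-1,1,2),s["K"],s["D"])[:,0]
    T=s["cam_to_world"]; d=np.c_[n,np.ones(len(n))]@T[:3,:3].T; o=T[:3,3]
    z=np.broadcast_to(z,len(n))
    return o+d*((z-o[2])/d[:,2])[:,None]
def proj(s,P):
    T=np.linalg.inv(s["cam_to_world"]); 
    return cv2.projectPoints(np.array(P,float).reshape(-1,1,3),cv2.Rodrigues(T[:3,:3])[0],T[:3,3],s["K"],s["D"])[0][:,0]
def ctp(C,yaw,P): # caddy frame to world
    P=np.array(P,float);c,s=np.cos(yaw),np.sin(yaw)
    return P@np.array([[c,s,0],[-s,c,0],[0,0,1]])+[C[0],C[1],0]
E
python3 - <<'E'
from h import *
s=dict(np.load("top0.npz")); im=s["img"].astype(int)
w=((im.min(2)>150)&((im[:,:,0]-im[:,:,2])>8)).astype(np.uint8)
def blob(x0,x1,y0,y1):
    m=np.zeros_like(w); m[y0:y1,x0:x1]=w[y0:y1,x0:x1]
    cs=cv2.findContours(m,0,cv2.CHAIN_APPROX_NONE)[0]
    return max(cs,key=cv2.contourArea)
c=blob(145,242,172,262)
P=cast(s,c[:,0],0.088)[:,:2]
r=cv2.minAreaRect((P*1000).astype(np.float32)); print("wide",cv2.contourArea(c),r)
# tab-free: open
m=np.zeros_like(w);cv2.drawContours(m,[c],-1,1,-1);m=cv2.morphologyEx(m,cv2.MORPH_OPEN,np.ones((21,21)))
c2=max(cv2.findContours(m,0,cv2.CHAIN_APPROX_NONE)[0],key=cv2.contourArea)
print(cv2.minAreaRect((cast(s,c2[:,0],.088)[:,:2]*1000).astype(np.float32)))
print("tab",cast(s,[[178,242]],.107))
crop=s["img"][180:270,335:410,::-1]; a=cv2.resize(crop,None,fx=5,fy=5,interpolation=2)
t=s["img"][165:265,145:245,::-1];b=cv2.resize(t,None,fx=4,fy=4,interpolation=2);b=cv2.copyMakeBorder(b,0,50,0,0,0)
cv2.imwrite("pics/crop.png",np.hstack([a,b]))
E
```

```text
wide 3290.0 ((542.5484619140625, 215.20184326171875), (181.42929077148438, 122.45069885253906), 60.29376220703125)
((542.0884399414062, 215.2769775390625), (181.2359161376953, 121.48091125488281), 60.676082611083984)
tab [[0.47748255 0.2463788  0.107     ]]
```

View pics/crop.png

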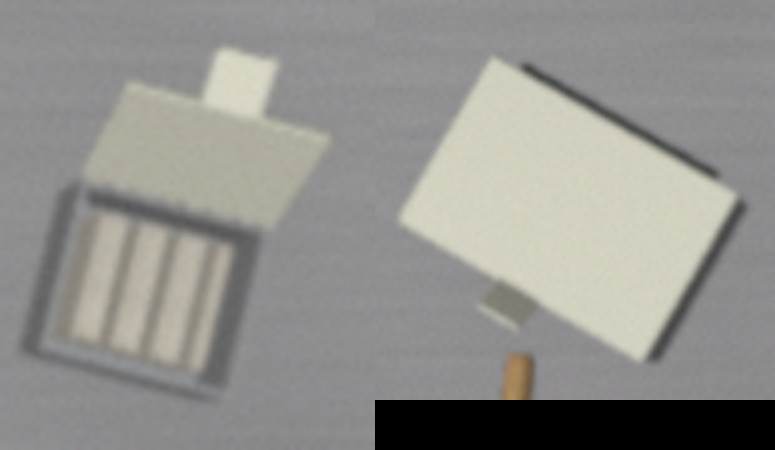

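The crop shows the narrow lid's hinge-side corners at about px (352,216) and (390,225.6), its top corners at (361,196.6) and (401,207), and its tab edge at (384.8,191). The wide lid is a clean quad with its tab edge at (176,244), which agrees with the rectangle fit (yaw about -29.5°).

```bash
python3 - <<'E'
from h import *
s=dict(np.load("top0.npz"))
H=cast(s,[[352,216],[390,225.6]],.087); F=cast(s,[[345,247],[378,256]],.085);L=cast(s,[[361,196.6],[401,207]],.167);t=cast(s,[[384.8,191]],.176)
ang=lambda P:np.degrees(np.arctan2(*(P[0]-P[1])[[1,0]]))-90
for P in(H,F,L):print(P.round(4).tolist(),ang(P),np.linalg.norm(P[0]-P[1]))
print("tab",t)
yaw=np.radians((ang(H)+ang(L)+ang(F))/3);x=np.array([np.cos(yaw),np.sin(yaw),0])
hm=H.mean(0);lm=L.mean(0);print(np.degrees(yaw),"C from hinge",hm-.045*x,"from lid",lm-.083*x,"from tab",t-.109*x)
print("wide tab",cast(s,[[176.2,244]],.107), ctp((.542,.215),np.radians(-29.5),[-.08,0,.107]))
E
```

```text
[[0.5442, -0.1885, 0.087], [0.5198, -0.285, 0.087]] -14.170248731380255 0.09954353876798966
[[0.4661, -0.1701, 0.085], [0.4433, -0.2535, 0.085]] -15.330668098146475 0.08644484966331462
[[0.5836, -0.1982, 0.167], [0.5589, -0.2938, 0.167]] -14.498567058289893 0.09866407015748424
tab [[ 0.59592126 -0.25356451  0.176     ]]
-14.666494629272208 C from hinge [ 0.4884416 -0.2253352  0.087    ] from lid [ 0.49096435 -0.22497686  0.167     ] from tab [[ 0.49047292 -0.22596655  0.176     ]]
wide tab [[0.47250653 0.25081079 0.107     ]] [0.47237154 0.25439388 0.107     ]
```

```bash
cat >> h.py <<'E'
from scipy.spatial.transform import Rotation as Ro
NC,NY=(.490,-.2255),np.radians(-14.7)
WC,WY=(.542,.215),np.radians(-29.5)
def off(o,P,yaw=None):
    R=Ro.from_euler("xyz",o["orientation"],degrees=True).as_matrix()
    r=0 if yaw is None else (np.radians(o["orientation"][2])-yaw+np.pi/2)%np.pi-np.pi/2
    return ((np.array(P)-o["tool_pos"])@R*1000).round(1), round(float(r),3)
E
python3 - <<'E'
from h import *; from plant import ctrl
o=ctrl.get_obs()
P=ctp(NC,NY,[.159,0,.237]);print(P,off(o,P,NY))
E
```

```text
[ 0.64379557 -0.26584751  0.237     ] (array([-544.5,  240.2,   -0. ]), 0.538)
```

Call:
jog_arm([
  {"offset":[-40,18,0],"roll":0.05,"hand":0},
  {"offset":[-80,35,0],"roll":0.1,"hand":0},
  {"offset":[-120,53,0],"roll":0.15,"hand":0},
  {"offset":[-155,69,0],"roll":0.2,"hand":0},
  {"offset":[-190,85,0],"roll":0.25,"hand":0},
  {"offset":[-225,100,0],"roll":0.3,"hand":0},
  {"offset":[-260,115,0],"roll":0.35,"hand":0},
  {"offset":[-295,130,0],"roll":0.4,"hand":0},
  {"offset":[-330,146,0],"roll":0.45,"hand":0},
  {"offset":[-365,161,0],"roll":0.5,"hand":0},
  {"offset":[-400,177,0],"roll":0.538,"hand":0},
  {"offset":[-435,192,0],"roll":0.538,"hand":0},
  {"offset":[-470,207,0],"roll":0.538,"hand":0},
  {"offset":[-505,223,0],"roll":0.538,"hand":0},
  {"offset":[-530,234,0],"roll":0.538,"hand":0},
  {"offset":[-544,240,0],"roll":0.538,"hand":0},
  {"offset":[-544,240,0],"roll":0.538,"hand":0},
  {"offset":[-544,240,0],"roll":0.538,"hand":0},
  {"offset":[-544,240,0],"roll":0.538,"hand":0},
])

```text
clock: 1.68
tool_pos: [0.6428, -0.267, 0.2372]
orientation: [-180.0, -0.1, 165.3]
force: [-1.1, -1.0, 0.1]
opening: 0.0006
```

```bash
python3 - <<'E'
from h import *; from plant import ctrl
o=ctrl.get_obs();print(o["tool_pos"],o["orientation"],o["force"],o["opening"],o["joint_pos"])
print(off(o,ctp(NC,NY,[.159,0,.161]),NY), off(o,ctp(NC,NY,[.04,0,.161]),NY))
E
```

```text
[ 0.64277519 -0.26696893  0.23722512] [-1.79995505e+02 -5.08404026e-02  1.65303146e+02] [-1.11106985 -1.03318565  0.06961669] 0.0006478181367078863 [-6.56048405e+00  2.25564916e+01  3.66493221e+00 -2.90148969e-03
 -7.11594054e+01 -9.81354299e+01]
(array([-0.8,  1.3, 76.2]), 0.0) (array([118.2,   1.4,  76.3]), 0.0)
```

Call:
jog_arm([
  {"offset":[0,0,30],"roll":0,"hand":0},
  {"offset":[0,0,60],"roll":0,"hand":0},
  {"offset":[0,1,76],"roll":0,"hand":0},
  {"offset":[0,1,76],"roll":0,"hand":0},
  {"offset":[8,1,76],"roll":0,"hand":0},
  {"offset":[16,1,76],"roll":0,"hand":0},
  {"offset":[24,1,76],"roll":0,"hand":0},
  {"offset":[30,1,76],"roll":0,"hand":0},
  {"offset":[34,1,76],"roll":0,"hand":0},
  {"offset":[38,1,76],"roll":0,"hand":0},
  {"offset":[42,1,76],"roll":0,"hand":0},
  {"offset":[46,1,76],"roll":0,"hand":0},
  {"offset":[50,1,76],"roll":0,"hand":0},
  {"offset":[54,1,76],"roll":0,"hand":0},
  {"offset":[58,1,76],"roll":0,"hand":0},
  {"offset":[62,1,76],"roll":0,"hand":0},
  {"offset":[66,1,76],"roll":0,"hand":0},
  {"offset":[70,1,76],"roll":0,"hand":0},
  {"offset":[70,1,76],"roll":0,"hand":0},
])

```text
clock: 3.27
tool_pos: [0.5752, -0.2477, 0.1616]
orientation: [180.0, -0.0, 165.3]
force: [-0.6, 0.7, -0.1]
opening: 0.0
```

```bash
cat > pic.py <<'E'
import sys; from h import *; from plant import ctrl,cams
o=ctrl.get_obs();print(o["clock"],o["tool_pos"],o["force"])
x0,x1,y0,y1=map(int,sys.argv[2:6]);t=[]
s=cams.snapshot("scene");a=s["img"][y0:y1,x0:x1,::-1]
x0,x1,y0,y1=map(int,sys.argv[6:10])
s=cams.snapshot("top");b=s["img"][y0:y1,x0:x1,::-1];np.savez("topl.npz",**s)
f=lambda i:cv2.resize(i,(390,int(i.shape[0]*390/i.shape[1])),interpolation=2)
a,b=f(a),f(b);h=max(len(a),len(b));g=lambda i:cv2.copyMakeBorder(i,0,h-len(i),0,0,0)
cv2.imwrite("pics/"+sys.argv[1],np.hstack([g(a),g(b)]))
E
python3 pic.py n1.png 130 280 130 260 310 440 160 280
```

```text
3.2667 [ 0.57524984 -0.24765125  0.16159267] [-0.55124872  0.70013245 -0.1162322 ]
```

View pics/n1.png

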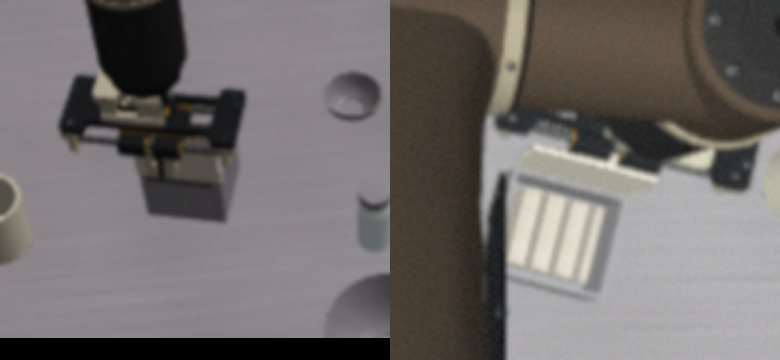

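The fingers are behind the narrow lid, which is now nearly vertical (right crop, about (590,165)). The caddy hasn't moved, so I'll keep pushing.

Call:
jog_arm([
  {"offset":[4,0,0],"roll":0,"hand":0},
  {"offset":[8,0,0],"roll":0,"hand":0},
  {"offset":[12,0,0],"roll":0,"hand":0},
  {"offset":[16,0,0],"roll":0,"hand":0},
  {"offset":[20,0,0],"roll":0,"hand":0},
  {"offset":[24,0,0],"roll":0,"hand":0},
  {"offset":[28,0,0],"roll":0,"hand":0},
  {"offset":[32,0,0],"roll":0,"hand":0},
  {"offset":[36,0,0],"roll":0,"hand":0},
  {"offset":[40,0,0],"roll":0,"hand":0},
  {"offset":[40,0,0],"roll":0,"hand":0},
  {"offset":[40,0,0],"roll":0,"hand":0},
  {"offset":[40,0,-40],"roll":0,"hand":0},
  {"offset":[40,0,-80],"roll":0,"hand":0},
  {"offset":[40,0,-110],"roll":0,"hand":0},
  {"offset":[40,0,-110],"roll":0,"hand":0},
])

```text
clock: 4.7
tool_pos: [0.5404, -0.2389, 0.2791]
orientation: [-180.0, 0.6, 165.4]
force: [0.2, -0.6, 0.9]
opening: 0.0002
```

```bash
python3 pic.py n2.png 130 280 130 260 310 440 160 280; python3 - <<'E'
from h import *; from plant import ctrl
o=ctrl.get_obs()
for P in ([-.16,0,.27],[-.16,0,.12]): print(ctp(WC,WY,P),off(o,ctp(WC,WY,P),WY))
E
```

```text
4.7 [ 0.54038337 -0.23893744  0.27912473] [ 0.21151351 -0.62693742  0.93760103]
[0.40274309 0.29378777 0.27      ] (array([265.7, 479.9,   2.6]), 0.259)
[0.40274309 0.29378777 0.12      ] (array([266.2, 479.8, 152.6]), 0.259)
```

View pics/n2.png

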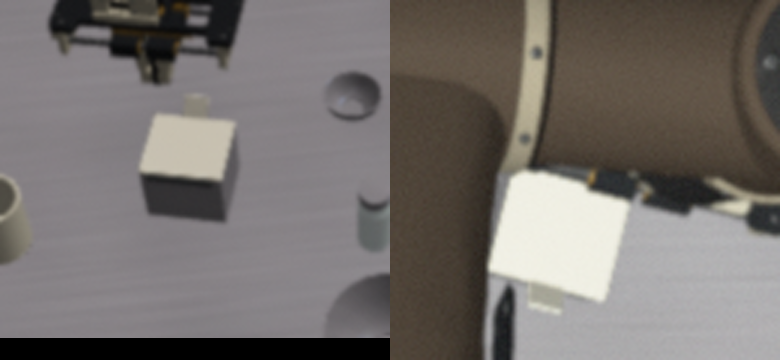

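The narrow lid is flat shut and its caddy hasn't moved. I'll go to the front of the wide caddy next.

Call:
jog_arm([
  {"offset":[18,33,0],"roll":0.02,"hand":0},
  {"offset":[35,64,0],"roll":0.04,"hand":0},
  {"offset":[53,96,0],"roll":0.06,"hand":0},
  {"offset":[71,128,0],"roll":0.08,"hand":0},
  {"offset":[89,160,0],"roll":0.1,"hand":0},
  {"offset":[106,192,0],"roll":0.12,"hand":0},
  {"offset":[124,224,0],"roll":0.14,"hand":0},
  {"offset":[142,256,0],"roll":0.16,"hand":0},
  {"offset":[160,288,0],"roll":0.18,"hand":0},
  {"offset":[177,320,0],"roll":0.2,"hand":0},
  {"offset":[195,352,0],"roll":0.22,"hand":0},
  {"offset":[213,384,0],"roll":0.24,"hand":0},
  {"offset":[230,416,0],"roll":0.259,"hand":0},
  {"offset":[248,448,0],"roll":0.259,"hand":0},
  {"offset":[260,470,0],"roll":0.259,"hand":0},
  {"offset":[266,480,0],"roll":0.259,"hand":0},
  {"offset":[266,480,0],"roll":0.259,"hand":0},
  {"offset":[266,480,0],"roll":0.259,"hand":0},
  {"offset":[266,480,0],"roll":0.259,"hand":0},
])

```text
clock: 6.38
tool_pos: [0.4149, 0.2838, 0.2705]
orientation: [179.9, -1.4, 151.6]
force: [0.1, -1.0, -0.4]
opening: 0.0006
```

```bash
python3 - <<'E'
from h import *; from plant import ctrl
o=ctrl.get_obs();print(o["tool_pos"],o["orientation"],o["force"])
for P in ([-.13,0,.101],[-.0895,0,.101]): print(off(o,ctp(WC,WY,P),WY))
E
```

```text
[0.41488673 0.28383515 0.27052045] [179.91869762  -1.36042587 151.63575218] [ 0.1123312  -0.98713664 -0.41070887]
(array([-18.6,   2.2, 169.1]), 0.02)
(array([-59.1,   1.4, 168.2]), 0.02)
```

Call:
jog_arm([
  {"offset":[-15,2,0],"roll":0.02,"hand":0},
  {"offset":[-15,2,0],"roll":0.02,"hand":0},
  {"offset":[-15,2,0],"roll":0.02,"hand":0},
])

```text
clock: 6.63
tool_pos: [0.4294, 0.2783, 0.2706]
orientation: [179.9, -1.4, 150.4]
force: [0.4, 0.6, -0.4]
opening: 0.0003
```

```bash
python3 - <<'E'
from h import *; from plant import ctrl
o=ctrl.get_obs();print(o["tool_pos"],o["orientation"],o["force"],o["joint_pos"])
for P in ([-.13,0,.101],[-.0895,0,.101]): print(off(o,ctp(WC,WY,P),WY))
E
```

```text
[0.4293926  0.27833754 0.27063558] [179.88543499  -1.36204494 150.43134414] [ 0.36038704  0.61048281 -0.36577686] [  53.90451656    4.14274126  -15.61067595   -1.45125279  -70.29341464
 -172.98458516]
(array([ -3.2,  -0. , 169.6]), -0.001)
(array([-43.7,   0. , 168.6]), -0.001)
```

J6 hit its limit, which explains the 1.4° tilt. I'll turn the tool half a turn back while it's clear of everything.

Call:
jog_arm([
  {"offset":[5,0,0],"roll":-0.12,"hand":0},
  {"offset":[10,0,0],"roll":-0.24,"hand":0},
  {"offset":[15,0,0],"roll":-0.36,"hand":0},
  {"offset":[20,0,0],"roll":-0.48,"hand":0},
  {"offset":[20,0,0],"roll":-0.6,"hand":0},
  {"offset":[20,0,0],"roll":-0.72,"hand":0},
  {"offset":[20,0,0],"roll":-0.84,"hand":0},
  {"offset":[20,0,0],"roll":-0.96,"hand":0},
  {"offset":[20,0,0],"roll":-1.08,"hand":0},
  {"offset":[20,0,0],"roll":-1.2,"hand":0},
  {"offset":[20,0,0],"roll":-1.32,"hand":0},
  {"offset":[20,0,0],"roll":-1.44,"hand":0},
  {"offset":[20,0,0],"roll":-1.56,"hand":0},
])

```text
clock: 7.72
tool_pos: [0.4114, 0.2888, 0.2713]
orientation: [178.6, 0.1, -119.8]
force: [-0.0, -0.2, -0.4]
opening: 0.0006
```

Call:
jog_arm([
  {"offset":[0,0,0],"roll":-0.12,"hand":0},
  {"offset":[0,0,0],"roll":-0.24,"hand":0},
  {"offset":[0,0,0],"roll":-0.36,"hand":0},
  {"offset":[0,0,0],"roll":-0.48,"hand":0},
  {"offset":[0,0,0],"roll":-0.6,"hand":0},
  {"offset":[0,0,0],"roll":-0.72,"hand":0},
  {"offset":[0,0,0],"roll":-0.84,"hand":0},
  {"offset":[0,0,0],"roll":-0.96,"hand":0},
  {"offset":[0,0,0],"roll":-1.08,"hand":0},
  {"offset":[0,0,0],"roll":-1.2,"hand":0},
  {"offset":[0,0,0],"roll":-1.32,"hand":0},
  {"offset":[0,0,0],"roll":-1.44,"hand":0},
  {"offset":[0,0,0],"roll":-1.58,"hand":0},
  {"offset":[0,0,0],"roll":-1.58,"hand":0},
  {"offset":[0,0,0],"roll":-1.58,"hand":0},
])

```text
clock: 8.97
tool_pos: [0.4115, 0.289, 0.2714]
orientation: [-179.9, 1.4, -29.7]
force: [0.6, -0.3, 0.0]
opening: 0.0007
```

```bash
python3 - <<'E'
from h import *; from plant import ctrl
o=ctrl.get_obs();print(o["tool_pos"],o["orientation"],o["force"],o["joint_pos"])
for P in ([-.13,0,.101],[-.0895,0,.101]): print(off(o,ctp(WC,WY,P),WY))
E
```

```text
[0.41151242 0.28896206 0.27137184] [-179.85827046    1.36391893  -29.70259274] [ 0.60582644 -0.25661953  0.04315883] [ 56.41367851   3.17701938 -16.5626389   -1.45635168 -70.21719175
   4.37445957]
(array([ 24. ,   0.5, 169.8]), -0.004)
(array([ 64.5,   0.3, 168.9]), -0.004)
```

Call:
jog_arm([
  {"offset":[6,0,30],"roll":0,"hand":0},
  {"offset":[12,0,60],"roll":0,"hand":0},
  {"offset":[18,0,90],"roll":0,"hand":0},
  {"offset":[24,0,120],"roll":0,"hand":0},
  {"offset":[24,0,150],"roll":0,"hand":0},
  {"offset":[24,0,169],"roll":0,"hand":0},
  {"offset":[24,0,169],"roll":0,"hand":0},
  {"offset":[29,0,169],"roll":0,"hand":0},
  {"offset":[34,0,169],"roll":0,"hand":0},
  {"offset":[39,0,169],"roll":0,"hand":0},
  {"offset":[44,0,169],"roll":0,"hand":0},
  {"offset":[48,0,169],"roll":0,"hand":0},
  {"offset":[52,0,169],"roll":0,"hand":0},
  {"offset":[55,0,169],"roll":0,"hand":0},
  {"offset":[55,0,169],"roll":0,"hand":0},
  {"offset":[55,0,169],"roll":0,"hand":0},
])

```text
clock: 10.3
tool_pos: [0.4563, 0.2645, 0.101]
orientation: [-179.9, 1.4, -29.6]
force: [0.3, -0.4, 0.7]
opening: 0.0005
```

```bash
python3 pic.py w1.png 280 430 120 250 130 260 150 270
```

```text
10.3 [0.45634323 0.2644901  0.10095782] [ 0.2739309  -0.43009115  0.68575331]
```

View pics/w1.png

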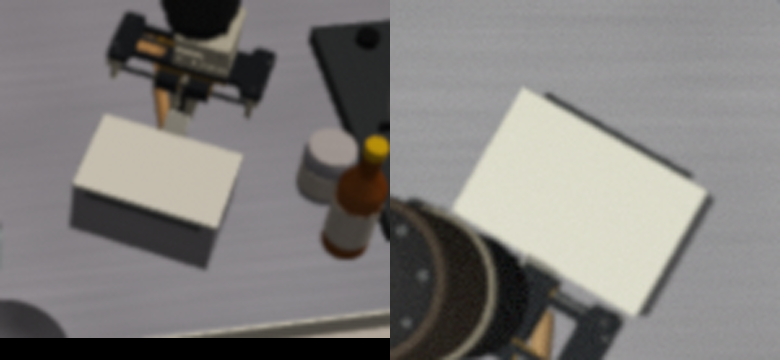

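The fingers are right in front of the tab (left crop, (180,100)), with no contact yet. I'll press lightly first and read the force.

Call:
jog_arm([
  {"offset":[3,0,0],"roll":0,"hand":0},
  {"offset":[6,0,0],"roll":0,"hand":0},
  {"offset":[8,0,0],"roll":0,"hand":0},
  {"offset":[9,0,0],"roll":0,"hand":0},
  {"offset":[10,0,0],"roll":0,"hand":0},
  {"offset":[10,0,0],"roll":0,"hand":0},
])

```text
clock: 10.9
tool_pos: [0.4641, 0.26, 0.1004]
orientation: [-179.9, 1.5, -29.6]
force: [-5.0, 2.9, 1.5]
opening: 0.0006
```

Call:
jog_arm([
  {"offset":[1,0,0],"roll":0,"hand":0},
  {"offset":[2,0,0],"roll":0,"hand":0},
  {"offset":[2,0,0],"roll":0,"hand":0},
])

```text
clock: 11.15
tool_pos: [0.4657, 0.2591, 0.1004]
orientation: [-179.9, 1.5, -29.6]
force: [-6.5, 5.0, 2.6]
opening: 0.0004
```

Contact at 7–8 N. I'll ease off slightly and lift by friction along the tab's arc, then check.

Call:
jog_arm([
  {"offset":[-1,0,-2],"roll":0,"hand":0},
  {"offset":[-1,0,-4],"roll":0,"hand":0},
  {"offset":[-0.5,0,-7],"roll":0,"hand":0},
  {"offset":[0,0,-10],"roll":0,"hand":0},
  {"offset":[1,0,-13],"roll":0,"hand":0},
  {"offset":[2,0,-16],"roll":0,"hand":0},
  {"offset":[3,0,-20],"roll":0,"hand":0},
  {"offset":[4,0,-24],"roll":0,"hand":0},
  {"offset":[4,0,-24],"roll":0,"hand":0},
])

```text
clock: 11.9
tool_pos: [0.4704, 0.2565, 0.1254]
orientation: [-179.9, 1.4, -29.5]
force: [-4.9, 1.9, 0.9]
opening: 0.0001
```

```bash
python3 pic.py w2.png 280 430 120 250 130 260 150 270
```

```text
11.9 [0.47042687 0.25648245 0.12543519] [-4.91067218  1.8989667   0.93062414]
```

View pics/w2.png

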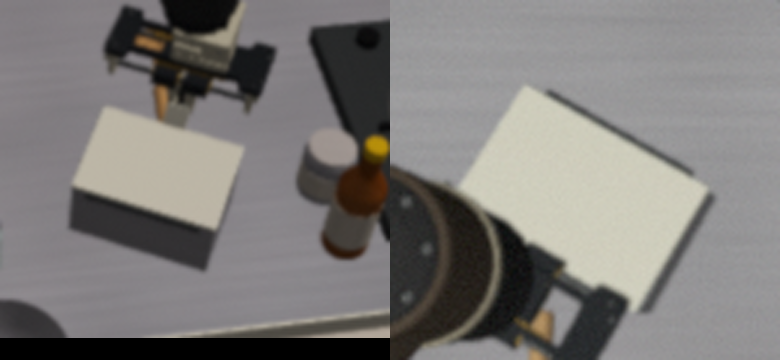

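The lid's front edge has risen (left crop, front edge from about y=115 to 107) and the caddy has barely moved. I'll carry on along the arc.

Call:
jog_arm([
  {"offset":[0.5,0,-4],"roll":0,"hand":0},
  {"offset":[2,0,-8],"roll":0,"hand":0},
  {"offset":[3.3,0,-11.5],"roll":0,"hand":0},
  {"offset":[5,0,-15.5],"roll":0,"hand":0},
  {"offset":[7,0,-19.5],"roll":0,"hand":0},
  {"offset":[9,0,-22.6],"roll":0,"hand":0},
  {"offset":[11,0,-26.5],"roll":0,"hand":0},
  {"offset":[13,0,-30],"roll":0,"hand":0},
  {"offset":[15,0,-33],"roll":0,"hand":0},
  {"offset":[17.5,0,-36.5],"roll":0,"hand":0},
  {"offset":[20,0,-40],"roll":0,"hand":0},
  {"offset":[22.5,0,-43],"roll":0,"hand":0},
  {"offset":[22.5,0,-43],"roll":0,"hand":0},
])

```text
clock: 13.08
tool_pos: [0.4911, 0.2449, 0.1683]
orientation: [-179.8, 1.4, -29.5]
force: [-7.8, 2.8, 6.3]
opening: 0.0006
```

```bash
python3 pic.py w3.png 280 430 120 250 130 260 150 270
```

```text
13.0833 [0.4911478  0.24486096 0.1682889 ] [-7.78716819  2.83249314  6.27263627]
```

View pics/w3.png

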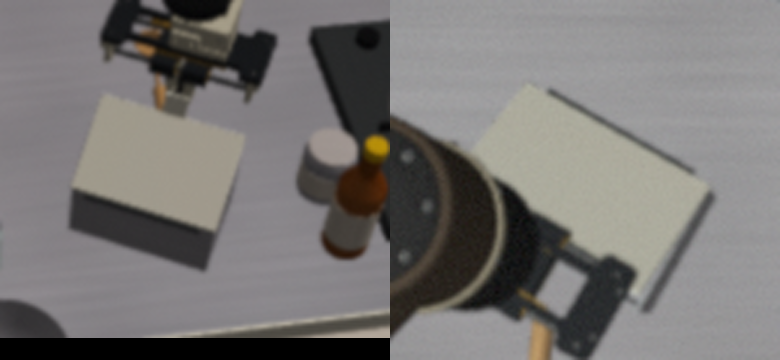

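The lid is up about 30° (left crop, front edge at y≈97). The force shows I'm pressing slightly too far inward, so I'll go up more than in and check.

Call:
jog_arm([
  {"offset":[-0.5,0,-2],"roll":0,"hand":0},
  {"offset":[-1,0,-4],"roll":0,"hand":0},
  {"offset":[-0.5,0,-6],"roll":0,"hand":0},
  {"offset":[0,0,-6],"roll":0,"hand":0},
])

```text
clock: 13.52
tool_pos: [0.4916, 0.2446, 0.1737]
orientation: [-179.8, 1.3, -29.5]
force: [-3.3, 1.7, 3.2]
opening: 0.0008
```

Call:
jog_arm([
  {"offset":[2.5,0,-3.5],"roll":0,"hand":0},
  {"offset":[5,0,-7],"roll":0,"hand":0},
  {"offset":[8,0,-10],"roll":0,"hand":0},
  {"offset":[11,0,-13],"roll":0,"hand":0},
  {"offset":[14.5,0,-16],"roll":0,"hand":0},
  {"offset":[18,0,-19],"roll":0,"hand":0},
  {"offset":[21.5,0,-22],"roll":0,"hand":0},
  {"offset":[25,0,-25],"roll":0,"hand":0},
  {"offset":[29,0,-28],"roll":0,"hand":0},
  {"offset":[33,0,-31],"roll":0,"hand":0},
  {"offset":[33,0,-31],"roll":0,"hand":0},
])

```text
clock: 14.43
tool_pos: [0.5213, 0.2276, 0.2038]
orientation: [-179.8, 1.3, -29.6]
force: [0.7, 0.4, 1.1]
opening: 0.0003
```

```bash
python3 pic.py w4.png 280 430 120 250 130 260 150 270
```

```text
14.4333 [0.52131957 0.2276162  0.20376758] [0.67367874 0.35364048 1.13070999]
```

View pics/w4.png

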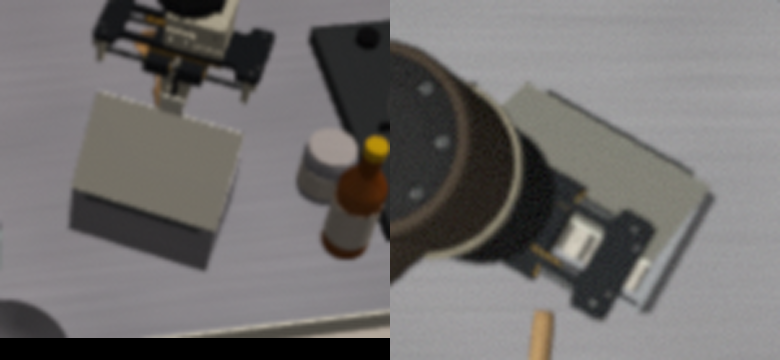

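The lid is at about 50° with packets visible under it, and the force is near zero. I'll push on over the top.

Call:
jog_arm([
  {"offset":[5,0,-4],"roll":0,"hand":0},
  {"offset":[10,0,-7],"roll":0,"hand":0},
  {"offset":[15,0,-9],"roll":0,"hand":0},
  {"offset":[20,0,-11],"roll":0,"hand":0},
  {"offset":[25,0,-13],"roll":0,"hand":0},
  {"offset":[30,0,-14],"roll":0,"hand":0},
  {"offset":[35,0,-14],"roll":0,"hand":0},
  {"offset":[40,0,-14],"roll":0,"hand":0},
  {"offset":[45,0,-14],"roll":0,"hand":0},
  {"offset":[50,0,-14],"roll":0,"hand":0},
  {"offset":[55,0,-14],"roll":0,"hand":0},
  {"offset":[60,0,-14],"roll":0,"hand":0},
  {"offset":[60,0,-14],"roll":0,"hand":0},
])

```text
clock: 15.62
tool_pos: [0.5737, 0.1978, 0.2156]
orientation: [-179.9, 1.4, -29.6]
force: [-0.4, 0.6, 0.5]
opening: 0.0008
```

Call:
jog_arm([
  {"offset":[5,0,0],"roll":0,"hand":0},
  {"offset":[10,0,0],"roll":0,"hand":0},
  {"offset":[15,0,0],"roll":0,"hand":0},
  {"offset":[20,0,0],"roll":0,"hand":0},
  {"offset":[25,0,0],"roll":0,"hand":0},
  {"offset":[30,0,0],"roll":0,"hand":0},
  {"offset":[35,0,0],"roll":0,"hand":0},
  {"offset":[40,0,0],"roll":0,"hand":0},
  {"offset":[45,0,0],"roll":0,"hand":0},
  {"offset":[45,0,0],"roll":0,"hand":0},
  {"offset":[45,0,0],"roll":0,"hand":0},
])

```text
clock: 16.53
tool_pos: [0.6122, 0.1758, 0.2145]
orientation: [-179.9, 1.4, -29.6]
force: [1.0, 0.2, -0.1]
opening: 0.0001
```

```bash
python3 pic.py w5.png 280 430 120 250 130 260 150 270
```

```text
16.5333 [0.61220738 0.17583824 0.21453339] [ 0.97755688  0.19102679 -0.13057273]
```

View pics/w5.png

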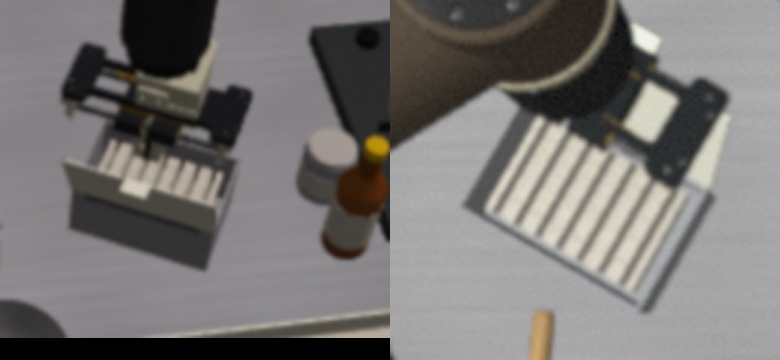

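The wide lid has gone over and the box is open. I'll retreat and check.

Call:
jog_arm([
  {"offset":[-10,0,-10],"roll":0,"hand":0},
  {"offset":[-30,0,-25],"roll":0,"hand":0},
  {"offset":[-60,0,-50],"roll":0,"hand":0},
  {"offset":[-90,0,-80],"roll":0,"hand":0},
  {"offset":[-120,0,-100],"roll":0,"hand":0},
  {"offset":[-150,0,-100],"roll":0,"hand":0},
  {"offset":[-170,0,-100],"roll":0,"hand":0},
  {"offset":[-170,0,-100],"roll":0,"hand":0},
  {"offset":[-170,0,-100],"roll":0,"hand":0},
  {"offset":[-170,0,-100],"roll":0,"hand":0},
])

```text
clock: 17.47
tool_pos: [0.466, 0.2586, 0.3194]
orientation: [-179.8, 1.3, -29.5]
force: [0.8, -0.7, -0.3]
opening: 0.0003
```

```bash
python3 pic.py w6.png 130 450 110 300 100 460 110 350; python3 - <<'E'
from h import *
s=dict(np.load("topl.npz"))
d=np.radians(115)
for t in (1.7,2.0):
  a=np.array([.06-.12*np.cos(t),0,.087+.12*np.sin(t)]); b=a+[-.028*np.cos(t+np.pi/4),0,.028*np.sin(t+np.pi/4)]
  print(t,"pred lid edge corners & tab px",proj(s,ctp(WC,WY,[a+[0,.09,0],a-[0,.09,0],b])).round(1).tolist())
print("rim",proj(s,ctp(WC,WY,[[-.06,.09,.085],[-.06,-.09,.085]])).round(1).tolist())
i=s["img"][150:270,130:260,::-1];cv2.imwrite("pics/w7.png",cv2.resize(i,None,fx=4,fy=4,interpolation=2))
E
```

```text
17.4667 [0.46595934 0.25858374 0.31936353] [ 0.7727542  -0.65679275 -0.26069896]
1.7 pred lid edge corners & tab px [[166.8, 165.2], [233.8, 203.2], [203.8, 174.5]]
2.0 pred lid edge corners & tab px [[175.3, 153.3], [241.7, 190.8], [213.3, 161.4]]
rim [[150.4, 219.9], [211.2, 255.1]]
```

View pics/w6.png

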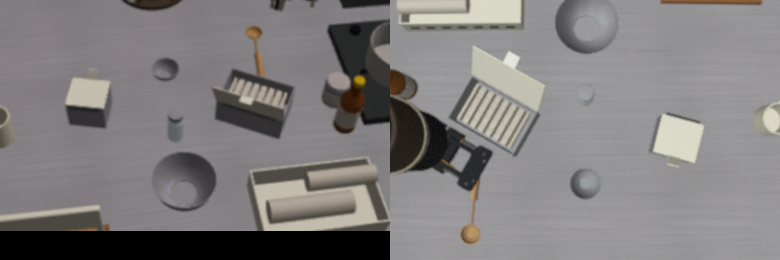

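View pics/w7.png

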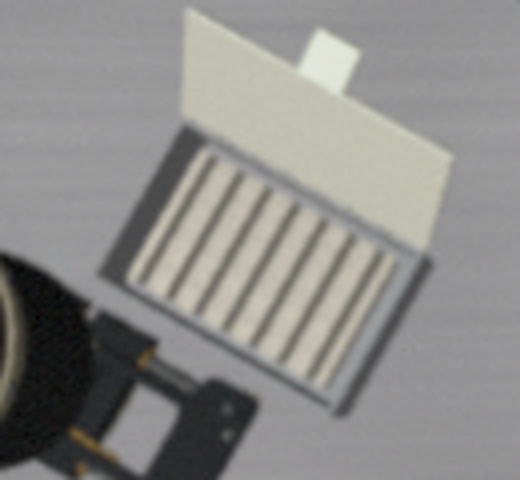

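The lid's corners are at (177,152) and (243,189), and its tab is at (215,160). That fits the 2.0 rad prediction to within about 2 px, roughly a 4 mm caddy slide. The narrow lid is shut, the other things are in place and the arm is clear, so I'm handing the job in.

```bash
python3 -c "
from plant import order; print(order.close_job())"
```

```text
the job is handed in; nothing more can be done
None
```

I pushed the narrow caddy's lid over from behind and it fell shut. I then raised the wide caddy's lid from the front of its tab and pushed it past its balance point. I handed the job in at about 17.5 s; it reported no verdict.

**Last checks:**
- **Narrow lid:** it lies flat shut in both views.
- **Wide lid:** it rests fully open with the arm well clear. Its corners match the 2.0 rad prediction to about 2 px; the 1.7 rad prediction is about 16 px off.
- **Caddies:** the wide one seems to have slid about 4 mm, well under the 40 mm limit. The narrow one shows no visible movement.
- **Other things:** those in view look undisturbed, though the can and oil bottle were partly hidden in the last top view. I did not measure any of them.

**What did not go to plan:**
- **Tilt:** the last joint reached its range limit on the way to the wide caddy. I turned the tool half a turn back, but it kept about 1.4° of tilt.
- **Lifting the lid:** the moves allow no deliberate tilt to get beneath the tab, so I pushed on its front edge and lifted by friction.
- **Force:** the most I read at the end of a move was about 10 N, against the 20 N limit. I did not see the force between those readings.

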